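# Clear, unbolt and hold up the lid of the fixings chest

### The job

I need both hands in the green fixings chest: before its lid is opened, clear the brass weight off it by setting it down, not dropping it, in its empty socket in the wooden weight block; draw the bolt all the way back, raise the lid and hold it open at 45 degrees. The lid falls shut by itself, so finish while still holding it there, steady, and do not let it slam on the way. Leave the other weights and everything else on the worktop where they are.

Things in the scene. Friction and masses are not known exactly. Their poses are not given: they have to be found in the camera images.
- fixings_chest: Green steel chest standing on the worktop, 200 deep (its x) x 250 wide (its y) x 112 mm high with the lid shut, fixed to the worktop. Origin: centre of its underside. Its front (with the bolt) looks along its own -x, its y to the left as one faces that front, z up. Cartons of fixings lie inside, nothing rises above the rim. On the front, right of the middle, a barrel bolt passes through a steel eye that hangs from the lid; while it does, the lid cannot be raised.
- chest_lid (a joint): Angle of the lid in rad: 0 shut, 0.785 is 45 degrees open; it stops at 1.45. The hinge runs along the chest's y at the back of the rim; the front edge goes up and back. The lid (about 0.6 kg, flat top 112 mm above the worktop when shut) falls shut from any angle when let go; raising it takes about 3.5 N at the handle.
- lid_hinge (a point): Middle of the lid's hinge line: in the chest's frame 100 mm behind the origin (+x) and 100 mm up. Its axes are the chest's (it does not turn with the lid).
- lid_handle (a point): Middle of the grip of the lid's black bow handle, a round bar 10 mm thick and 90 mm long that runs along the lid's y, its centre line 45 mm above the lid's top, open underneath. With the lid shut it lies 160 mm in front of (-x) and 57 mm above the hinge line, and it turns about that line with the lid. The bar is round, so it can turn between the fingers. The point's axes are the lid's (x from front to hinge, y along the bar, z out of the lid's top).
- chest_bolt (a joint): Travel of the bolt in m: 0 fully shot, 0.036 fully drawn; it starts up to 5 mm drawn and leaves the eye at 0.016. Opens along the chest's -y (to the right as one faces the front). Friction about 2 N; it stays where it is left.
- bolt_knob (a point): Middle of the bolt's black upright knob, 14 mm across and 20 mm high, 42 mm in front of the chest's front face and 102 mm above the worktop, nothing above or beside it; moves with the bolt. Its axes are the chest's.
- weight_0: The largest brass bell weight, 52 mm across, 57 mm high, about 0.5 kg, standing on the chest's lid behind the handle. Origin: centre of its underside, z up. It has a round knob, 24 mm across, from 41 to 56 mm above the underside; below 38 mm it swells into the sloping shoulder of the bell, from which fingers slip, so take it by the knob with the fingertips at 41 to 43 mm above the underside.
- weight_block: Wooden block with four round sockets in a row along its x for the set of brass weights, 216 x 80 x 26 mm, fixed to the worktop. Origin: centre of its underside, z up. The three smaller weights stand in theirs, getting smaller along +x; the largest socket, at the block's -x end, is empty.
- big_socket (a point): Centre of the FLOOR of the empty largest socket: 56 mm across, 14 mm deep, floor 12 mm above the worktop; 71 mm from the block's origin along its -x. Axes are the block's.
- weight_1: brass bell weight, 42 mm across, 46 mm high, standing in the weight block
- weight_2: brass bell weight, 34 mm across, 37 mm high, standing in the weight block
- weight_3: brass bell weight, 27 mm across, 30 mm high, standing in the weight block
- price_gun: blue and black price gun lying near the front edge, 216 x 117 x 54 mm, origin under its middle; bystander
- calculator: pocket calculator lying on the left, 125 x 72 x 16 mm, origin under its middle; bystander
- stapler: red stapler on the left, 34 x 150 x 60 mm, origin under its middle; bystander
- feed_scoop: metal scoop at the back, 77 x 247 x 48 mm, origin under its middle; bystander
- tape_measure: red tape measure at the back, 66 x 94 x 35 mm, origin under its middle; bystander
- tea_mug: dark mug on the right, 107 mm high, origin under it; bystander
- wax_tin: round tin on the right, 75 mm across, 58 mm high, origin under its middle; bystander

How it is judged (in metres and radians):
On the way:
1. the weight stands in its socket, released, while the lid is still shut (horizontal distance between weight_0 and big_socket below 0.006 m and z of weight_0 in the frame of big_socket below 0.003 m and angle between weight_0's own z axis and vertical below 0.08 rad and linear speed of weight_0 below 0.03 m/s and contact force between the fingers and weight_0 below 0.05 N and value of joint chest_lid below 0.05 rad), for 0.2 s.
At the end, for the whole second after the job is handed in: The lid is held by the robot, still, at 45 degrees (within 7 degrees); the bolt is drawn back (at least 29 of 36 mm); the large weight stands upright in its socket (within 6 mm of its centre, its underside within 3 mm of the floor), released (horizontal distance between weight_0 and big_socket below 0.006 m and z of weight_0 in the frame of big_socket below 0.003 m and angle between weight_0's own z axis and vertical below 0.08 rad and linear speed of weight_0 below 0.03 m/s and contact force between the fingers and weight_0 below 0.05 N and value of joint chest_lid between 0.663 and 0.908 rad and velocity of joint chest_lid between -0.15 and 0.15 rad/s and value of joint chest_bolt above 0.029 m and contact force between any of the fingers, the arm and fixings_chest above 0.5 N and not (contact force between weight_0 and fixings_chest above 0.05 N)); the arm keeps its last pose, push and grip.
It fails at once if the weight is dropped into the block (faster than 0.6 m/s within 30 mm of its seat) (horizontal distance between weight_0 and big_socket below 0.03 m and z of weight_0 in the frame of big_socket below 0.03 m and linear speed of weight_0 above 0.6 m/s).
It fails at once if the lid slams (falls faster than 3 rad/s) (velocity of joint chest_lid below -3 rad/s).
It fails at once if another weight or a bystander is moved by more than 30 mm (distance of any of weight_1, weight_2, weight_3, price_gun, calculator, stapler, feed_scoop, tape_measure, tea_mug, wax_tin from where it was at the start of the episode above 0.03 m).
It also fails if it takes over 72 s, if anything falls off the work surface, if the arm or the gripper's body presses on something with over 40 N, if the wrist force passes 120 N, or if a joint passes its speed limit or range.

### The arm

A 6-joint arm with a two-finger parallel gripper is mounted at the origin on a cart in front of the work surface, level with it; the furniture and walls round the work are solid. World frame = base frame: x ahead of the robot, y to its left, z up, the work surface at z = 0. Lengths are in mm, angles in rad, forces in N, time in s.
With the tool pointing down it reaches from about 350 to 775 mm from the base axis. Payload 7.3 kg.
Tool frame: the origin (TCP) lies on the centre line of the jaws, within the pads' length; the fingertips stand 14 mm ahead of it and the grasp point (between the pads) lies 5 mm behind it; z points along the fingers, y is the line along which they close (so a half turn about z gives the same grasp; the last joint's range is limited). The gripper opens to 92 mm and grips with 3 to 60 N. Pads are 19 mm wide; open, the fingers measure 130 mm over their backs; the gripper's body (75 mm by 190 mm) begins 47 mm behind the grasp point.
Start: joints at [1.084, 0.342, 1.524, -0, 1.275, -0.146], TCP at [175.463, 494.832, 212.341] pointing down, gripper open.
Joint ranges: [-2.53, 2.53], [-0.77, 2.02], [0.04, 2.7], [-1, 4.14], [0.28, 2.66], [-3.11, 3.11]. Speed limits (rad/s): [2.57, 2.57, 3.14, 3.14, 3.14, 3.14].

### API

Orientations are given as a unit quaternion [w, x, y, z].
In Python, from bench import telemetry, imaging, ticket gives the robot as it stands.
- The arm moves only by the tool play_rows, never from a script. Its argument "steps" is a list of rows, each an object of numbers: "tx", "ty", "tz": the shift along the tool's x, y, z in mm; "wx", "wy", "wz": the turn, a rotation vector about the tool's x, y, z in degrees; "claw": the opening, from -1 (shut) to 1 (fully open). In form: [{"tx": .., "ty": .., "tz": .., "wx": .., "wy": .., "wz": .., "claw": ..}, ...]. A call has 1 to 12 rows; each row shifts and turns the commanded pose from where the row before left it, along the tool's axes as they then stand; what a row does not reach is not made up. A row lasts 1/12 s, in which the tool goes at most 41.7 mm and 7.16 degrees, less where a joint would pass 70% of its speed; a pose out of reach is approached as far as the arm can. A call is refused whole if a number of a shift passes 41.7 or a number of a turn 7.16, either way. A call with a gripper value outside its range is refused whole. The fingers move at their own pace and stop on an object; "grip_force" is the grip in N (left out, the last holds). Time passes only in rows, so rows that do not move let the fingers close. It gives the time, the measured TCP pose, the force, the opening and the grip force at its end, in the units of the state.
- telemetry.state(): the state, without advancing time (a new reading comes with each control period).
- imaging.get_image(name): name is "scene" or "top" or "wrist"; returns a dict with "frame" (420x560x3 uint8, red, green, blue), "fx", "fy", "cx", "cy" (pixels), "xyz" and "orientation" of the camera in the world. Camera axes: x right, y up, looking along -z (the intrinsics and any distortion apply to the point x, -y, -z); pixel columns grow to the right and rows downward; lengths in mm; the calibration is good to about 2 mm. A picture is of the moment at which its call begins. There is no depth.
- ticket.close_job(): hands the job in; it is judged then, once.
The state is a dict: "time_s": time; "joint_positions": joint angles; "dq": joint speeds; "tau": joint torques, N m; "position": TCP position; "tool_rot": TCP orientation; "ft_force": force on the tool from outside, world axes, zero at the start; "wrist_torque": the same for the moment, N m; "width": finger opening in mm; "grip_force": force on a finger pad.
Only numpy, scipy, OpenCV 4.12 (cv2) and the standard library are available. Lean on these libraries where they do the work, as an engineer would, in place of code of your own. Each camera call takes 0.05 s, during which the arm holds its last target. There are 200 camera calls.

## Working session

There is one attempt and no reset: what is moved stays moved. The work goes in short steps, Python scripts to look and compute and a tool call to move; the robot and the scene stay as the last step left them, time stands still between calls to the robot, and variables do not carry over. Pictures are saved under pics/ and viewed, at most 10 in all, crops included, and the job is handed in when it is done.

Besides the shell and the picture viewer there is one more tool, called as a command line: name --argument value ..., lists and objects as JSON in quotes. play_rows: Moves the arm, as the interface text tells. Its arguments: {"type":"object","properties":{"steps":{"type":"array"},"grip_force":{"type":"number"}},"required":["steps"]}

```bash
mkdir -p pics
cat > h.py <<'E'
import numpy as np, cv2
from scipy.spatial.transform import Rotation as R
from bench import telemetry, imaging, ticket
def rot(q): return R.from_quat([q[1],q[2],q[3],q[0]])
def ray(im,u,v):
    d=rot(im['orientation']).apply([(u-im['cx'])/im['fx'],-(v-im['cy'])/im['fy'],-1]); return np.array(im['xyz']),d
def onz(im,u,v,z):
    o,d=ray(im,u,v); return o+d*(z-o[2])/d[2]
def proj(im,p):
    c=rot(im['orientation']).inv().apply(np.array(p)-im['xyz']); return im['cx']+im['fx']*c[0]/-c[2], im['cy']-im['fy']*c[1]/-c[2]
def get(n,f=None):
    im=imaging.get_image(n)
    if f: cv2.imwrite('pics/'+f,cv2.cvtColor(im['frame'],cv2.COLOR_RGB2BGR))
    return im
E
python3 - <<'E'
from h import *
import pickle
d={}
for n in ('scene','top'):
    d[n]=get(n,n+'0.png'); i=d[n]; print({k:i[k] for k in i if k!='frame'})
pickle.dump(d,open('d.pkl','wb'))
print(telemetry.state())
a=np.vstack([d[n]['frame'] for n in('top',)])
E
```

```text
{'fx': 404.34720240962446, 'fy': 404.34720240962446, 'cx': 284.36203923557326, 'cy': 211.03870999397236, 'xyz': array([970.43480332, 731.24442546, 923.30697511]), 'orientation': array([0.22842245, 0.09945576, 0.36686128, 0.8962949 ])}
{'fx': 446.61146057287345, 'fy': 446.61146057287345, 'cx': 278.6549732819919, 'cy': 211.6734068425878, 'xyz': array([ 430.25556668,   35.46099127, 1385.70223602]), 'orientation': array([-0.69694232, -0.03472895,  0.04210529,  0.71504717])}
{'time_s': 0.1, 'joint_positions': array([ 1.08401433e+00,  3.42611203e-01,  1.52490350e+00, -7.64929402e-06,
        1.27543597e+00, -1.45999144e-01]), 'dq': array([ 0.00028764, -0.00115026, -0.00114088,  0.00147589, -0.00084545,
       -0.00067523]), 'tau': array([ 2.01445509e-03, -4.32003772e+01, -2.44695479e+01,  7.17816199e-02,
        5.27645065e-02, -6.26676047e-05]), 'position': array([175.26646491, 494.47076408, 211.74248803]), 'tool_rot': array([-2.07788435e-04,  1.69566980e-01,  9.85518431e-01, -6.46442565e-04]), 'ft_force': array([-0.12502475, -0.52981025, -0.08714788]), 'wrist_torque': array([0.01239128, 0.02752767, 0.00273543]), 'grip_force': 0.0, 'width': 91.8680564202191}
```

View pics/top0.png

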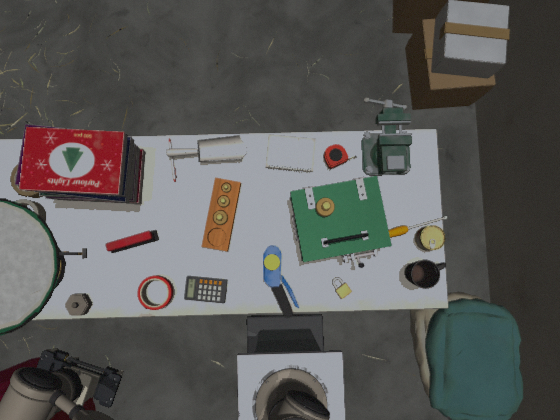

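View pics/scene0.png

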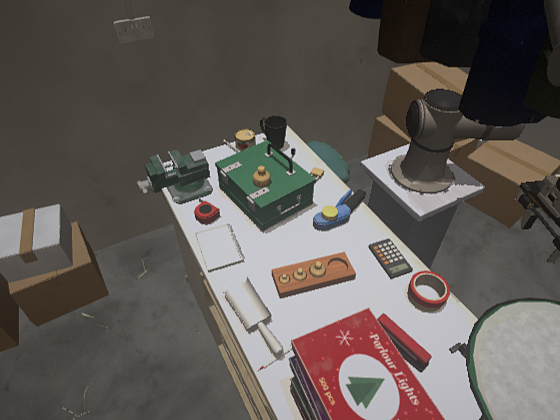

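The top view (up = +x, left = +y) shows the green chest around (340,220). On it are the weight at (325,207), the handle at (345,239) and the bolt near (358,260). The block is at (221,214), with its empty socket at (216,238).

Run:
```python
from h import *
import pickle
d=pickle.load(open('d.pkl','rb')); im=d['top']; f=im['frame']
hsv=cv2.cvtColor(f,cv2.COLOR_RGB2HSV)
def big(m,roi):
    x0,y0,x1,y1=roi; z=np.zeros_like(m); z[y0:y1,x0:x1]=m[y0:y1,x0:x1]
    c=max(cv2.findContours(z,cv2.RETR_EXTERNAL,cv2.CHAIN_APPROX_NONE)[0],key=cv2.contourArea); return c
def rect(c,z,nm):
    w=np.array([onz(im,*p,z)[:2] for p in c[:,0].astype(float)],np.float32)
    r=cv2.minAreaRect(w); print(nm,r)
    return r
g=cv2.inRange(hsv,(60,80,30),(90,255,255))
rect(big(g,(280,170,395,270)),112,'chest')
o=cv2.inRange(hsv,(5,100,80),(25,255,255))
rect(big(o,(195,170,250,260)),26,'block')
br=cv2.inRange(hsv,(8,80,60),(30,255,255))
c=big(br,(305,190,345,222)); print('weight',cv2.minEnclosingCircle(c), onz(im,*cv2.minEnclosingCircle(c)[0],135))
k=cv2.inRange(hsv,(0,0,0),(180,255,50))
c=big(k,(312,225,380,252)); rect(c,157,'handle')
v=np.hstack([cv2.resize(f[y:y+90,x:x+100],None,fx=4,fy=4,interpolation=cv2.INTER_CUBIC) for x,y in((290,175),(180,170))])
cv2.imwrite('pics/c.png',v[:,:,::-1])
```

```text
chest ((545.9993896484375, -154.49826049804688), (205.1254425048828, 256.3071594238281), 8.912858009338379)
block ((576.2105712890625, 195.2224578857422), (81.38524627685547, 214.86538696289062), 78.37770080566406)
weight ((324.5, 206.5), 9.300638198852539) [ 578.02201421 -109.18172359  135.        ]
handle ((485.90399169921875, -161.18484497070312), (9.318668365478516, 121.48020935058594), 8.776832580566406)
```

View pics/c.png

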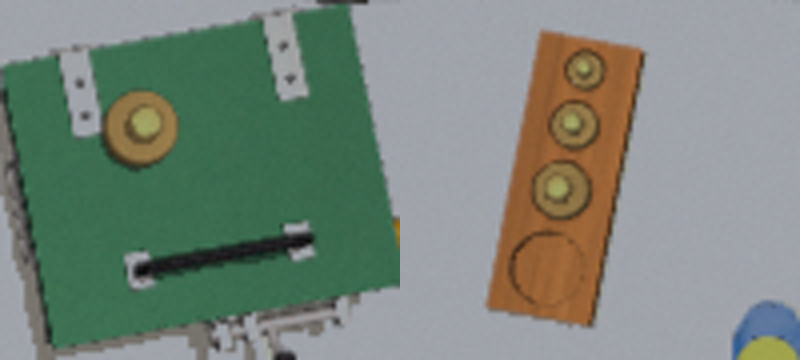

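play_rows --steps '[{"wz":-7.1,"tz":-10},{"wz":-7.1,"tz":-10},{"wz":-7.1,"tz":-10},{"wz":-7.1,"tz":-10},{"tx":-15,"ty":-33},{"tx":-15,"ty":-33},{"tx":-15,"ty":-33},{"tx":-15,"ty":-33},{"tx":-15,"ty":-33},{"tx":-15,"ty":-33},{"tx":-15,"ty":-33},{"tx":-15,"ty":-33}]'

```text
validation failed for argument at $.st...
```

play_rows --steps '[{"tx":-15,"ty":-33},{"tx":-15,"ty":-33},{"tx":-15,"ty":-33},{"tx":-15,"ty":-33},{"tx":-15,"ty":-33},{"tx":-15,"ty":-33},{"tx":-15,"ty":-33},{"tx":-15,"ty":-33},{"tx":-15,"ty":-33},{"tx":-15,"ty":-33},{},{}]'

```text
validation failed for argument at $.st...
```

Run:
```python
from h import *
import pickle
im=get('wrist','w1.png'); pickle.dump(im,open('w1.pkl','wb')); print({k:im[k] for k in im if k!='frame'}); print(telemetry.state())
```

```text
{'fx': 311.84859802544594, 'fy': 311.84859802544594, 'cx': 282.99001080368777, 'cy': 214.6007735686065, 'xyz': array([112.82334262, 517.35203236, 384.07413066]), 'orientation': array([ 0.81028039, -0.10151643, -0.07084235,  0.57281887])}
{'time_s': 0.15, 'joint_positions': array([ 1.08400105e+00,  3.42549258e-01,  1.52477598e+00, -9.78877273e-06,
        1.27538180e+00, -1.45975176e-01]), 'dq': array([ 0.0006859 , -0.00205955, -0.00343838,  0.00213934,  0.00055022,
        0.00126187]), 'tau': array([ 1.36405979e-03, -4.31471586e+01, -2.44351333e+01,  7.16281263e-02,
        5.37746691e-02, -9.00195869e-05]), 'position': array([175.31148527, 494.53963231, 211.81912541]), 'tool_rot': array([-1.68912158e-04,  1.69585042e-01,  9.85515400e-01, -5.30994360e-04]), 'ft_force': array([-0.61925054, -0.36764929, -0.75660632]), 'wrist_torque': array([-0.00359947,  0.04494198,  0.00376998]), 'grip_force': 0.0, 'width': 91.91095487398974}
```

View pics/w1.png

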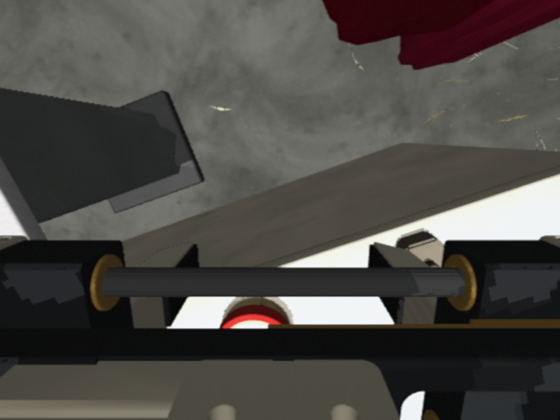

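The rows were refused, probably because all seven keys are required. The picture shows only the start pose over the floor.

play_rows --steps '[{"tx":0,"ty":0,"tz":-10,"wx":0,"wy":0,"wz":-7.1,"claw":1},{"tx":0,"ty":0,"tz":-10,"wx":0,"wy":0,"wz":-7.1,"claw":1},{"tx":0,"ty":0,"tz":-10,"wx":0,"wy":0,"wz":-7.1,"claw":1},{"tx":0,"ty":0,"tz":-10,"wx":0,"wy":0,"wz":-7.1,"claw":1},{"tx":-15,"ty":-33,"tz":0,"wx":0,"wy":0,"wz":0,"claw":1},{"tx":-15,"ty":-33,"tz":0,"wx":0,"wy":0,"wz":0,"claw":1},{"tx":-15,"ty":-33,"tz":0,"wx":0,"wy":0,"wz":0,"claw":1},{"tx":-15,"ty":-33,"tz":0,"wx":0,"wy":0,"wz":0,"claw":1},{"tx":-15,"ty":-33,"tz":0,"wx":0,"wy":0,"wz":0,"claw":1},{"tx":-15,"ty":-33,"tz":0,"wx":0,"wy":0,"wz":0,"claw":1},{"tx":-15,"ty":-33,"tz":0,"wx":0,"wy":0,"wz":0,"claw":1},{"tx":-15,"ty":-33,"tz":0,"wx":0,"wy":0,"wz":0,"claw":1}]' --grip_force 20

```text
time_s: 1.15
position: [335.2, 250.9, 252.3]
tool_rot: [0.0, -0.077, 0.997, 0.0]
ft_force: [0.4, -0.0, 0.9]
width: 92.0
grip_force: 0.0
```

```bash
cat >> h.py <<'E'
def camtool(im,s):
    T=rot(s['tool_rot']); return T.inv().apply(im['xyz']-s['position']), T.inv()*rot(im['orientation'])
E
python3 - <<'E'
from h import *
im=imaging.get_image('wrist'); s=telemetry.state()
o,r=camtool(im,s); print(o, r.apply([0,0,-1]), r.apply([1,0,0]))
for z in (0,14):
  print(proj(im,s['position']+rot(s['tool_rot']).apply([0,0,z])))
T=rot(s['tool_rot'])
for x in (0,20,40,60,80,100):
  print(x,proj(im,s['position']+T.apply([x,0,85])))
E
```

```text
[  68.66990384    4.67786283 -172.528586  ] [-0.24446425  0.00491916  0.96964583] [ 0.00404215  0.99998361 -0.00405398]
(np.float64(273.4090247869794), np.float64(255.928916548296))
(np.float64(273.9775748199147), np.float64(247.6893067815546))
0 (np.float64(275.96912390143825), np.float64(218.8271375572448))
20 (np.float64(275.9342737625956), np.float64(195.78690476803365))
40 (np.float64(275.89809605017894), np.float64(171.86898238544939))
60 (np.float64(275.8605134328197), np.float64(147.02224485322716))
80 (np.float64(275.8214424541358), np.float64(121.19151722706115))
100 (np.float64(275.78079291406874), np.float64(94.31716616209671))
```

play_rows --steps '[{"tx":-17,"ty":-36,"tz":0,"wx":0,"wy":0,"wz":0,"claw":1},{"tx":-17,"ty":-36,"tz":0,"wx":0,"wy":0,"wz":0,"claw":1},{"tx":-17,"ty":-36,"tz":0,"wx":0,"wy":0,"wz":0,"claw":1},{"tx":-17,"ty":-36,"tz":0,"wx":0,"wy":0,"wz":0,"claw":1},{"tx":-17,"ty":-36,"tz":0,"wx":0,"wy":0,"wz":0,"claw":1},{"tx":-17,"ty":-36,"tz":0,"wx":0,"wy":0,"wz":0,"claw":1},{"tx":-17,"ty":-36,"tz":0,"wx":0,"wy":0,"wz":0,"claw":1},{"tx":-17,"ty":-36,"tz":0,"wx":0,"wy":0,"wz":0,"claw":1},{"tx":-17,"ty":-36,"tz":0,"wx":0,"wy":0,"wz":0,"claw":1},{"tx":-17,"ty":-36,"tz":0,"wx":0,"wy":0,"wz":0,"claw":1},{"tx":-17,"ty":-36,"tz":0,"wx":0,"wy":0,"wz":0,"claw":1},{"tx":0,"ty":0,"tz":0,"wx":0,"wy":0,"wz":0,"claw":1}]'

```text
time_s: 2.2
position: [583.1, -115.7, 250.3]
tool_rot: [-0.0, -0.075, 0.997, -0.001]
ft_force: [-1.0, 0.2, -0.6]
width: 91.3
grip_force: 0.0
```

Run:
```python
from h import *
import pickle
im=get('wrist','w2.png'); pickle.dump(im,open('w2.pkl','wb')); s=telemetry.state(); print(s['position'],s['tool_rot'])
```

```text
[ 581.55594435 -112.83460746  250.46625836] [-9.14826961e-04 -7.53915521e-02  9.97153570e-01  1.87992239e-04]
```

View pics/w2.png

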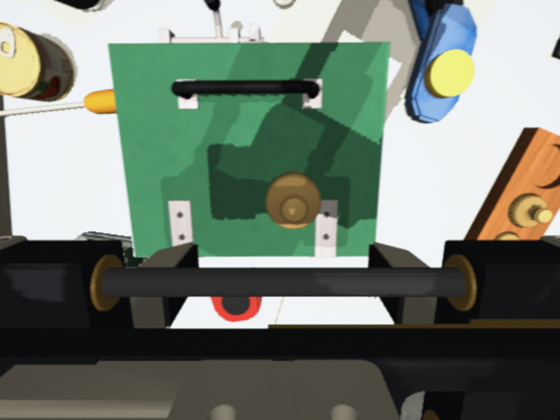

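The wrist view shows the weight's outline centred near (293,200) with its knob at (292,211). The handle bar is at (247,88) and the bolt knob at (213,5).

Run:
```python
from h import *
import pickle
im=pickle.load(open('w2.pkl','rb')); f=im['frame']; hsv=cv2.cvtColor(f,cv2.COLOR_RGB2HSV)
m=cv2.inRange(hsv,(5,90,40),(32,255,255)); m[:160]=0;m[240:]=0;m[:,:255]=0;m[:,335:]=0
c=max(cv2.findContours(m,0,1)[0],key=cv2.contourArea); (u,v),r=cv2.minEnclosingCircle(c); print('out',u,v,r)
for z in (112,120,130): print(z,onz(im,u,v,z))
print('knobtop',onz(im,292,211,165))
t=pickle.load(open('d.pkl','rb'))['top']; print('top body',onz(t,324.8,206.8,118),'knob',onz(t,326.4,205.8,165))
# chest top from wrist: green quad
g=cv2.inRange(hsv,(55,60,15),(95,255,255)); g=cv2.morphologyEx(g,cv2.MORPH_CLOSE,np.ones((25,25))); g[:,:100]=0
c=max(cv2.findContours(g,0,1)[0],key=cv2.contourArea); q=cv2.approxPolyDP(c,12,True)[:,0]; print(q.tolist())
for p in q: print(onz(im,*p.astype(float),112)[:2])
a=onz(im,180,89,157);b=onz(im,315,88,157);print('handle',a,b,(a+b)/2)
print('knob',onz(im,213,5,112), 'top', onz(t,361.5,263.5,112))
s=telemetry.state(); T=rot(s['tool_rot']); print(T.as_matrix().round(3))
```

```text
out 292.5 200.26364135742188 28.374082565307617
112 [ 578.93938719 -105.96341744  112.        ]
120 [ 577.35770451 -106.4439388   120.        ]
130 [ 575.38060116 -107.0445905   130.        ]
knobtop [ 577.71158672 -108.1022517   165.        ]
top body [ 579.14484465 -111.97456381  118.        ] knob [ 576.28847841 -111.0250934   165.        ]
[[389, 43], [109, 44], [126, 265], [170, 246], [369, 255]]
[423.06750464 -42.70450155]
[ 461.71605646 -292.50420043]
[ 675.66697255 -271.30566854]
[ 646.95470573 -225.98318363]
[625.25868101 -16.31603272]
handle [ 494.14439185 -211.6575693   157.        ] [ 477.26838307 -105.30257907  157.        ] [ 485.70638746 -158.48007418  157.        ]
knob [ 416.69441732 -202.5552164   112.        ] top [ 415.28444455 -210.83474172  112.        ]
[[-0.989 -0.15  -0.002]
 [-0.15   0.989  0.   ]
 [ 0.002  0.001 -1.   ]]
```

play_rows --steps '[{"tx":3.4,"ty":4.5,"tz":16,"wx":0,"wy":0,"wz":0,"claw":1},{"tx":0,"ty":0,"tz":20,"wx":0,"wy":0,"wz":0,"claw":1},{"tx":0,"ty":0,"tz":18,"wx":0,"wy":0,"wz":0,"claw":0.3},{"tx":0,"ty":0,"tz":12,"wx":0,"wy":0,"wz":0,"claw":0.3},{"tx":0,"ty":0,"tz":8,"wx":0,"wy":0,"wz":0,"claw":0.3},{"tx":0,"ty":0,"tz":0,"wx":0,"wy":0,"wz":0,"claw":0.3},{"tx":0,"ty":0,"tz":0,"wx":0,"wy":0,"wz":0,"claw":0.3}]'

```text
time_s: 2.83
position: [576.5, -105.4, 178.5]
tool_rot: [-0.0, -0.078, 0.997, 0.0]
ft_force: [-0.5, -0.6, 1.3]
width: 63.3
grip_force: 0.0
```

Run:
```python
from h import *
im=get('wrist','w3.png'); s=telemetry.state(); print(s['position'],s['tool_rot'],s['width'])
f=im['frame']; hsv=cv2.cvtColor(f,cv2.COLOR_RGB2HSV)
m=cv2.inRange(hsv,(5,90,40),(32,255,255)); m[:180]=0;m[330:]=0;m[:,:220]=0;m[:,350:]=0
c=max(cv2.findContours(m,0,1)[0],key=cv2.contourArea); print(cv2.boundingRect(c)); print(proj(im,s['position']+[0,0,-8]))
```

```text
[ 576.89732965 -105.66946427  179.14651136] [ 5.78220475e-04 -7.75823998e-02  9.96985765e-01 -1.45933511e-04] 61.059389536241625
(243, 190, 72, 75)
(np.float64(281.2214214287717), np.float64(247.9348528257513))
```

View pics/w3.png

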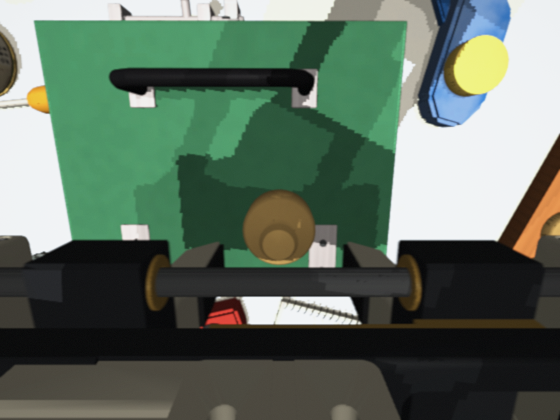

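The knob sits at (278,243), matching the projected tool axis at about (281,243), so the jaws are centred over it.

play_rows --steps '[{"tx":0,"ty":-1.5,"tz":6,"wx":0,"wy":0,"wz":0,"claw":0},{"tx":0,"ty":0,"tz":5,"wx":0,"wy":0,"wz":0,"claw":0},{"tx":0,"ty":0,"tz":0,"wx":0,"wy":0,"wz":0,"claw":0},{"tx":0,"ty":0,"tz":0,"wx":0,"wy":0,"wz":0,"claw":-1},{"tx":0,"ty":0,"tz":0,"wx":0,"wy":0,"wz":0,"claw":-1},{"tx":0,"ty":0,"tz":0,"wx":0,"wy":0,"wz":0,"claw":-1},{"tx":0,"ty":0,"tz":0,"wx":0,"wy":0,"wz":0,"claw":-1},{"tx":0,"ty":0,"tz":0,"wx":0,"wy":0,"wz":0,"claw":-1},{"tx":0,"ty":0,"tz":0,"wx":0,"wy":0,"wz":0,"claw":-1}]' --grip_force 25

```text
time_s: 3.63
position: [576.8, -107.5, 167.4]
tool_rot: [0.0, -0.077, 0.997, 0.0]
ft_force: [0.2, 0.4, -0.9]
width: 10.3
grip_force: 0.0
```

Run:
```python
from h import *
im=get('wrist','w4.png'); s=telemetry.state(); print(s['position'],s['width'],s['grip_force'])
f=im['frame']; cv2.imwrite('pics/w4c.png',cv2.resize(f[150:330,180:380],None,fx=3,fy=3)[:,:,::-1])
```

```text
[ 576.80770619 -107.46708601  167.39434116] 6.74433385353891 0.0
```

View pics/w4c.png

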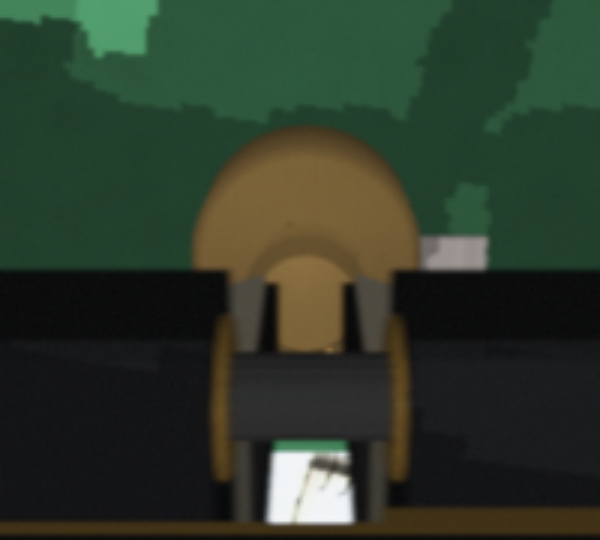

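play_rows --steps '[{"tx":0,"ty":0,"tz":0,"wx":0,"wy":0,"wz":0,"claw":-1},{"tx":0,"ty":0,"tz":0,"wx":0,"wy":0,"wz":0,"claw":-1}]'

```text
time_s: 3.85
position: [576.8, -107.5, 167.3]
tool_rot: [0.0, -0.077, 0.997, 0.0]
ft_force: [-0.5, -0.4, -0.1]
width: 0.7
grip_force: 0.0
```

Run:
```python
from h import *
im=get('wrist','w5.png'); s=telemetry.state(); print(s['position'],s['width'],s['grip_force'],s['ft_force'])
w=im['frame'][120:330,160:400]
t=get('top'); a=t['frame'][170:275,270:400]
S=get('scene'); b=S['frame'][120:240,190:330]
for n,x in zip('wab',(w,a,b)): pass
v=np.hstack([cv2.resize(x,(266,int(266*x.shape[0]/x.shape[1])))[:215] if 0 else cv2.resize(x,(266,230),interpolation=cv2.INTER_CUBIC) for x in(w,a,b)])
cv2.imwrite('pics/m5.png',v[:,:,::-1])
```

```text
[ 576.79040097 -107.47700418  167.30399897] 0.46363895150194206 0.0 [-0.17094453  0.32266861  0.40782813]
```

View pics/m5.png

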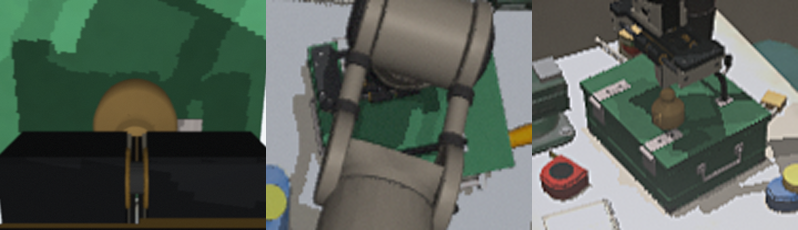

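The jaws closed fully beside or above the knob: width is 0.5, and the weight outline hasn't moved. I'll triangulate the weight from two wrist views.

Run:
```python
from h import *
import pickle
w2=pickle.load(open('w2.pkl','rb')); d=pickle.load(open('d.pkl','rb'))
def tri(*r):
    A=0;b=0
    for o,dd in r:
        dd=dd/np.linalg.norm(dd); P=np.eye(3)-np.outer(dd,dd); A=A+P;b=b+P@o
    return np.linalg.solve(A,b)
f=d['scene']['frame']; hsv=cv2.cvtColor(f,cv2.COLOR_RGB2HSV)
m=cv2.inRange(hsv,(8,90,60),(30,255,255)); m[:160]=0;m[195:]=0;m[:,:245]=0;m[:,280:]=0
c=max(cv2.findContours(m,0,1)[0],key=cv2.contourArea); x,y,w,h=cv2.boundingRect(c); print(x,y,w,h)
rows=[(r,np.flatnonzero(m[r]).min(),np.flatnonzero(m[r]).max()) for r in range(y,y+h)]; print(rows)
S=d['scene']
for p in ([577,-108,z] for z in (112,120,153,160,168)): print(p,proj(S,p),proj(w2,p),proj(d['top'],p))
print('tri knob w2/top',tri(ray(w2,292,211),ray(d['top'],326.4,205.8)))
```

```text
253 166 17 21
[(166, np.int64(259), np.int64(263)), (167, np.int64(258), np.int64(264)), (168, np.int64(258), np.int64(264)), (169, np.int64(258), np.int64(264)), (170, np.int64(257), np.int64(265)), (171, np.int64(256), np.int64(266)), (172, np.int64(255), np.int64(268)), (173, np.int64(254), np.int64(269)), (174, np.int64(254), np.int64(269)), (175, np.int64(253), np.int64(269)), (176, np.int64(253), np.int64(269)), (177, np.int64(253), np.int64(269)), (178, np.int64(253), np.int64(269)), (179, np.int64(254), np.int64(269)), (180, np.int64(254), np.int64(269)), (181, np.int64(254), np.int64(269)), (182, np.int64(254), np.int64(268)), (183, np.int64(254), np.int64(266)), (184, np.int64(255), np.int64(262)), (185, np.int64(257), np.int64(266)), (186, np.int64(258), np.int64(263))]
[577, -108, 112] (np.float64(261.63233354201446), np.float64(182.1158719554575)) (np.float64(290.817641040169), np.float64(198.11307797202832)) (np.float64(323.2140557014545), np.float64(207.82444868872045))
[577, -108, 120] (np.float64(261.5547512814619), np.float64(180.1185817823492)) (np.float64(291.00333479682143), np.float64(199.68106285340107)) (np.float64(323.517085124104), np.float64(207.49624686461954))
[577, -108, 153] (np.float64(261.22693406129815), np.float64(171.67920262859008)) (np.float64(291.87944845140987), np.float64(207.07890427534136)) (np.float64(324.8080681911929), np.float64(206.09802291066373))
[577, -108, 160] (np.float64(261.15573873414496), np.float64(169.84633869447023)) (np.float64(292.09201380407796), np.float64(208.87379100333777)) (np.float64(325.0907226208526), np.float64(205.79188861323019))
[577, -108, 168] (np.float64(261.07364149158286), np.float64(167.73281409953464)) (np.float64(292.34843309966465), np.float64(211.038977308038)) (np.float64(325.41767846339116), np.float64(205.43777282149165))
tri knob w2/top [ 574.36061548 -109.14345394  179.95252779]
```

play_rows --steps '[{"tx":0,"ty":0,"tz":1,"wx":0,"wy":0,"wz":0,"claw":-1},{"tx":0,"ty":0,"tz":1,"wx":0,"wy":0,"wz":0,"claw":-1},{"tx":0,"ty":0,"tz":1,"wx":0,"wy":0,"wz":0,"claw":-1},{"tx":0,"ty":0,"tz":0,"wx":0,"wy":0,"wz":0,"claw":-1}]'

```text
time_s: 4.33
position: [576.6, -107.4, 164.0]
tool_rot: [-0.0, -0.077, 0.997, 0.0]
ft_force: [-0.4, -0.0, 0.9]
width: 0.2
grip_force: 0.0
```

play_rows --steps '[{"tx":0,"ty":0,"tz":1,"wx":0,"wy":0,"wz":0,"claw":-1},{"tx":0,"ty":0,"tz":1,"wx":0,"wy":0,"wz":0,"claw":-1},{"tx":0,"ty":0,"tz":1,"wx":0,"wy":0,"wz":0,"claw":-1},{"tx":0,"ty":0,"tz":0,"wx":0,"wy":0,"wz":0,"claw":-1}]'

```text
time_s: 4.67
position: [576.6, -107.4, 161.0]
tool_rot: [-0.0, -0.077, 0.997, 0.0]
ft_force: [0.6, 0.2, 0.2]
width: 0.9
grip_force: 0.0
```

Run:
```python
from h import *
S=get('scene'); s=telemetry.state(); print(s['position'],s['ft_force'])
f=S['frame']; print([proj(S,s['position']+np.array([0,0,z])) for z in (-14,0,10)])
p=f[130:200,225:315]; w=get('wrist')['frame'][150:330,180:380]
v=np.hstack([cv2.resize(p,(500,389),interpolation=cv2.INTER_CUBIC),cv2.resize(w,(300,389))])
cv2.imwrite('pics/m6.png',v[:,:,::-1])
```

```text
[ 576.69541537 -107.4412549   161.13400878] [ 0.12671259  0.94926363 -0.01692832]
[(np.float64(261.46208837082867), np.float64(173.2793011508663)), (np.float64(261.3215376058339), np.float64(169.62373205591106)), (np.float64(261.219697784517), np.float64(166.97499155666506))]
```

View pics/m6.png

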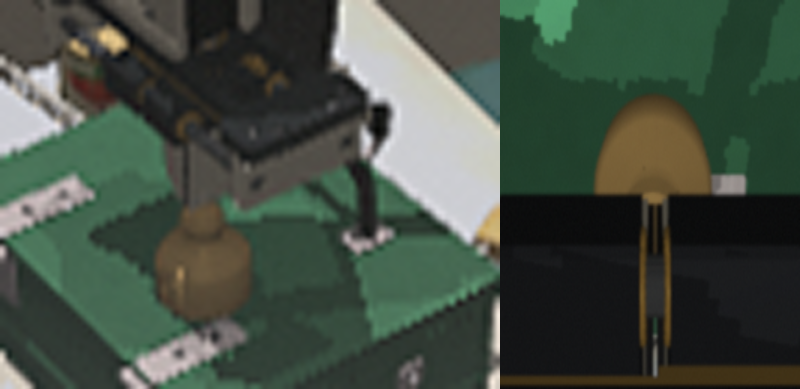

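The scene crop shows the fingertips just above the knob's top, at crop (200,205). The tips are therefore about 6 mm behind the TCP, not 14 mm ahead. I'll confirm by touch.

play_rows --steps '[{"tx":0,"ty":0,"tz":1,"wx":0,"wy":0,"wz":0,"claw":-1},{"tx":0,"ty":0,"tz":0,"wx":0,"wy":0,"wz":0,"claw":-1},{"tx":0,"ty":0,"tz":1,"wx":0,"wy":0,"wz":0,"claw":-1},{"tx":0,"ty":0,"tz":0,"wx":0,"wy":0,"wz":0,"claw":-1}]'

```text
time_s: 5.1
position: [576.7, -107.5, 159.1]
tool_rot: [-0.0, -0.077, 0.997, 0.0]
ft_force: [0.4, -0.1, 0.5]
width: 0.5
grip_force: 0.0
```

play_rows --steps '[{"tx":0,"ty":0,"tz":1,"wx":0,"wy":0,"wz":0,"claw":-1},{"tx":0,"ty":0,"tz":0,"wx":0,"wy":0,"wz":0,"claw":-1},{"tx":0,"ty":0,"tz":1,"wx":0,"wy":0,"wz":0,"claw":-1},{"tx":0,"ty":0,"tz":0,"wx":0,"wy":0,"wz":0,"claw":-1}]'

```text
time_s: 5.43
position: [576.7, -107.4, 157.1]
tool_rot: [-0.0, -0.077, 0.997, 0.0]
ft_force: [-0.9, 0.7, -0.1]
width: 0.2
grip_force: 0.0
```

play_rows --steps '[{"tx":0,"ty":0,"tz":1,"wx":0,"wy":0,"wz":0,"claw":-1},{"tx":0,"ty":0,"tz":0,"wx":0,"wy":0,"wz":0,"claw":-1},{"tx":0,"ty":0,"tz":1,"wx":0,"wy":0,"wz":0,"claw":-1},{"tx":0,"ty":0,"tz":0,"wx":0,"wy":0,"wz":0,"claw":-1}]'

```text
time_s: 5.77
position: [576.7, -107.4, 155.1]
tool_rot: [-0.0, -0.077, 0.997, 0.0]
ft_force: [0.3, -0.6, 1.0]
width: 0.6
grip_force: 0.0
```

Run:
```python
from h import *
import pickle
S=get('scene'); s=telemetry.state(); f=S['frame']; hsv=cv2.cvtColor(f,cv2.COLOR_RGB2HSV)
m=cv2.inRange(hsv,(8,90,30),(30,255,255)); m[:155]=0;m[195:]=0;m[:,:245]=0;m[:,280:]=0
for r in range(158,180):
    i=np.flatnonzero(m[r]); print(r,(i.min(),i.max(),len(i)) if len(i) else None, cv2.cvtColor(f,cv2.COLOR_RGB2GRAY)[r,250:276].tolist())
```

```text
158 None [99, 101, 101, 103, 85, 75, 59, 64, 50, 80, 77, 62, 48, 58, 62, 48, 42, 34, 34, 45, 49, 43, 33, 31, 31, 30]
159 None [100, 100, 104, 102, 86, 74, 76, 75, 47, 77, 78, 77, 62, 52, 53, 56, 57, 64, 27, 31, 32, 30, 31, 30, 43, 62]
160 None [102, 101, 102, 102, 88, 71, 76, 75, 48, 76, 76, 77, 77, 63, 46, 44, 64, 87, 49, 49, 28, 34, 44, 61, 69, 83]
161 None [98, 103, 102, 104, 103, 73, 74, 76, 49, 78, 74, 77, 79, 78, 65, 51, 55, 88, 77, 70, 60, 64, 69, 83, 81, 80]
162 None [89, 96, 94, 95, 97, 73, 75, 74, 48, 76, 75, 77, 76, 77, 78, 68, 58, 84, 82, 77, 83, 82, 81, 80, 78, 78]
163 None [88, 87, 86, 87, 87, 79, 77, 75, 48, 77, 76, 77, 77, 77, 77, 78, 70, 84, 82, 77, 76, 65, 71, 80, 78, 80]
164 None [88, 88, 90, 91, 90, 68, 78, 74, 49, 77, 75, 76, 76, 78, 77, 77, 73, 84, 81, 79, 58, 38, 64, 80, 78, 77]
165 None [90, 89, 74, 76, 74, 51, 73, 76, 49, 77, 76, 78, 76, 76, 76, 75, 70, 84, 81, 78, 57, 49, 77, 78, 78, 76]
166 None [75, 74, 47, 49, 51, 52, 61, 76, 50, 77, 76, 77, 76, 75, 75, 84, 90, 77, 82, 77, 75, 68, 78, 78, 83, 83]
167 None [49, 51, 52, 54, 54, 52, 55, 72, 51, 78, 75, 74, 8
[... 1082 characters left out ...]
 np.int64(269), 17) [56, 56, 56, 72, 83, 81, 82, 85, 85, 79, 83, 94, 88, 86, 86, 85, 84, 82, 81, 79, 61, 65, 66, 66, 64, 65]
176 (np.int64(253), np.int64(269), 17) [56, 55, 57, 79, 82, 82, 84, 86, 86, 88, 88, 94, 90, 87, 86, 84, 85, 84, 81, 76, 62, 67, 66, 66, 68, 67]
177 (np.int64(253), np.int64(269), 17) [54, 57, 57, 77, 81, 83, 84, 84, 86, 88, 91, 92, 90, 88, 87, 86, 86, 87, 81, 74, 63, 68, 67, 67, 67, 65]
178 (np.int64(254), np.int64(269), 16) [52, 52, 56, 68, 76, 83, 84, 85, 85, 89, 91, 93, 91, 88, 87, 88, 86, 84, 76, 69, 62, 67, 66, 66, 67, 65]
179 (np.int64(254), np.int64(267), 14) [72, 52, 54, 62, 70, 74, 79, 83, 86, 87, 91, 92, 92, 89, 86, 86, 83, 75, 70, 68, 55, 60, 67, 67, 68, 66]
```

play_rows --steps '[{"tx":0,"ty":0,"tz":1,"wx":0,"wy":0,"wz":0,"claw":-1},{"tx":0,"ty":0,"tz":0,"wx":0,"wy":0,"wz":0,"claw":-1},{"tx":0,"ty":0,"tz":1,"wx":0,"wy":0,"wz":0,"claw":-1},{"tx":0,"ty":0,"tz":0,"wx":0,"wy":0,"wz":0,"claw":-1}]'

```text
time_s: 6.15
position: [576.9, -107.5, 153.8]
tool_rot: [0.0, -0.077, 0.997, -0.0]
ft_force: [-1.7, -0.1, 3.6]
width: 0.4
grip_force: 1.7
```

Contact at TCP z 153.9 means the tips are 14.5 mm above the reported TCP. The grasp height is therefore TCP z ≈ 139.6.

play_rows --steps '[{"tx":0,"ty":0,"tz":-20,"wx":0,"wy":0,"wz":0,"claw":0.1},{"tx":0,"ty":0,"tz":0,"wx":0,"wy":0,"wz":0,"claw":0.1},{"tx":0,"ty":0,"tz":0,"wx":0,"wy":0,"wz":0,"claw":0.1},{"tx":0,"ty":0,"tz":0,"wx":0,"wy":0,"wz":0,"claw":0.1},{"tx":0,"ty":0,"tz":0,"wx":0,"wy":0,"wz":0,"claw":0.1},{"tx":0,"ty":0,"tz":0,"wx":0,"wy":0,"wz":0,"claw":0.1},{"tx":0,"ty":0,"tz":0,"wx":0,"wy":0,"wz":0,"claw":0.1},{"tx":0,"ty":0,"tz":11,"wx":0,"wy":0,"wz":0,"claw":0.1},{"tx":0,"ty":0,"tz":11,"wx":0,"wy":0,"wz":0,"claw":0.1},{"tx":0,"ty":0,"tz":7,"wx":0,"wy":0,"wz":0,"claw":0.1},{"tx":0,"ty":0,"tz":4.5,"wx":0,"wy":0,"wz":0,"claw":0.1},{"tx":0,"ty":0,"tz":0,"wx":0,"wy":0,"wz":0,"claw":0.1}]'

```text
time_s: 7.15
position: [576.2, -107.3, 138.6]
tool_rot: [-0.001, -0.077, 0.997, 0.0]
ft_force: [-0.7, -0.3, 0.5]
width: 50.3
grip_force: 0.0
```

play_rows --steps '[{"tx":0,"ty":0,"tz":0,"wx":0,"wy":0,"wz":0,"claw":-1},{"tx":0,"ty":0,"tz":0,"wx":0,"wy":0,"wz":0,"claw":-1},{"tx":0,"ty":0,"tz":0,"wx":0,"wy":0,"wz":0,"claw":-1},{"tx":0,"ty":0,"tz":0,"wx":0,"wy":0,"wz":0,"claw":-1},{"tx":0,"ty":0,"tz":0,"wx":0,"wy":0,"wz":0,"claw":-1},{"tx":0,"ty":0,"tz":0,"wx":0,"wy":0,"wz":0,"claw":-1},{"tx":0,"ty":0,"tz":0,"wx":0,"wy":0,"wz":0,"claw":-1}]' --grip_force 30

```text
time_s: 7.73
position: [577.1, -108.0, 140.2]
tool_rot: [0.0, -0.077, 0.997, -0.0]
ft_force: [-0.0, -2.5, 1.7]
width: 20.6
grip_force: 30.0
```

play_rows --steps '[{"tx":0,"ty":0,"tz":-4,"wx":0,"wy":0,"wz":0,"claw":-1},{"tx":0,"ty":0,"tz":-8,"wx":0,"wy":0,"wz":0,"claw":-1},{"tx":0,"ty":0,"tz":-12,"wx":0,"wy":0,"wz":0,"claw":-1},{"tx":0,"ty":0,"tz":-18,"wx":0,"wy":0,"wz":0,"claw":-1},{"tx":0,"ty":0,"tz":-18,"wx":0,"wy":0,"wz":0,"claw":-1},{"tx":0,"ty":0,"tz":0,"wx":0,"wy":0,"wz":0,"claw":-1},{"tx":0,"ty":0,"tz":0,"wx":0,"wy":0,"wz":0,"claw":-1}]'

```text
time_s: 8.32
position: [577.0, -107.3, 200.3]
tool_rot: [0.001, -0.077, 0.997, -0.0]
ft_force: [-0.8, -0.2, -4.8]
width: 20.8
grip_force: 30.0
```

Lifted: the −4.8 N reading matches 0.5 kg. Now over to the block.

play_rows --steps '[{"tx":-2,"ty":15,"tz":0,"wx":0,"wy":0,"wz":0,"claw":-1},{"tx":-5,"ty":25,"tz":0,"wx":0,"wy":0,"wz":0,"claw":-1},{"tx":-5,"ty":35,"tz":0,"wx":0,"wy":0,"wz":0,"claw":-1},{"tx":-5,"ty":35,"tz":0,"wx":0,"wy":0,"wz":0,"claw":-1},{"tx":-5,"ty":35,"tz":0,"wx":0,"wy":0,"wz":0,"claw":-1},{"tx":-5,"ty":35,"tz":0,"wx":0,"wy":0,"wz":0,"claw":-1},{"tx":-5,"ty":35,"tz":0,"wx":0,"wy":0,"wz":0,"claw":-1},{"tx":-5,"ty":35,"tz":0,"wx":0,"wy":0,"wz":0,"claw":-1},{"tx":-5,"ty":30,"tz":0,"wx":0,"wy":0,"wz":0,"claw":-1},{"tx":-3,"ty":20,"tz":0,"wx":0,"wy":0,"wz":0,"claw":-1},{"tx":0,"ty":15,"tz":0,"wx":0,"wy":0,"wz":0,"claw":-1}]'

```text
time_s: 9.23
position: [571.2, 213.6, 197.9]
tool_rot: [-0.002, -0.079, 0.997, 0.0]
ft_force: [-0.3, -0.4, -4.9]
width: 20.9
grip_force: 30.0
```

play_rows --steps '[{"tx":0,"ty":0,"tz":0,"wx":0,"wy":0,"wz":5,"claw":-1},{"tx":0,"ty":0,"tz":0,"wx":0,"wy":0,"wz":6,"claw":-1},{"tx":0,"ty":0,"tz":0,"wx":0,"wy":0,"wz":6,"claw":-1},{"tx":0,"ty":0,"tz":0,"wx":0,"wy":0,"wz":3.5,"claw":-1},{"tx":0,"ty":0,"tz":0,"wx":0,"wy":0,"wz":0,"claw":-1},{"tx":0,"ty":0,"tz":0,"wx":0,"wy":0,"wz":0,"claw":-1},{"tx":0,"ty":0,"tz":0,"wx":0,"wy":0,"wz":0,"claw":-1}]'

```text
time_s: 9.82
position: [572.2, 210.5, 199.2]
tool_rot: [-0.001, 0.1, 0.995, -0.0]
ft_force: [0.0, 0.4, -5.6]
width: 20.6
grip_force: 30.0
```

Run:
```python
from h import *
import pickle
im=get('wrist'); s=telemetry.state(); pickle.dump((im,s),open('w7.pkl','wb')); print(s['position'],s['tool_rot'])
f=im['frame']; print('expect',proj(im,(506.7,209.5,26)),proj(im,(506.7,209.5,12)))
b=proj(im,s['position']+np.array([0,0,-28])); print('weight base expect',b)
cv2.imwrite('pics/w7.png',f[:,:,::-1])
hsv=cv2.cvtColor(f,cv2.COLOR_RGB2HSV)
o=cv2.inRange(hsv,(5,100,60),(22,255,255)); o[235:]=0
c=max(cv2.findContours(o,0,1)[0],key=cv2.contourArea); print(cv2.boundingRect(c)); 
T=d=pickle.load(open('d.pkl','rb'))['top']; print('top socket',onz(T,216.75,237.5,26))
```

```text
[572.38437721 210.56541692 199.38996048] [-3.97637202e-04  1.00595622e-01  9.94927311e-01 -9.75096141e-05]
expect (np.float64(269.4813249729189), np.float64(138.02654229068105)) (np.float64(270.0124359855809), np.float64(137.94302538738617))
weight base expect (np.float64(282.2880472490952), np.float64(237.37573461705367))
(235, 100, 88, 135)
top socket [504.25647814 209.49608385  26.        ]
```

View pics/w7.png

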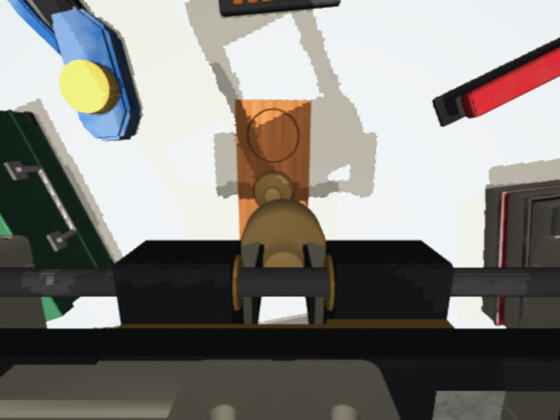

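Socket rim at about (273.5,134.5) in the wrist view. The held weight's outline spans columns 242–327, and its front edge is near row 197.

Run:
```python
from h import *
import pickle
im,s=pickle.load(open('w7.pkl','rb')); f=im['frame']; hsv=cv2.cvtColor(f,cv2.COLOR_RGB2HSV)
g=cv2.cvtColor(f,cv2.COLOR_RGB2GRAY)
# socket: dark ring inside the block
roi=g[100:170,236:312].astype(np.float32); bl=cv2.GaussianBlur(roi,(0,0),6); m=((bl-roi)>8).astype(np.uint8)*255
m[:6]=0;m[64:]=0;m[:,:6]=0;m[:,70:]=0
p=np.argwhere(m>0)[:,::-1].astype(np.float32); rr=np.hypot(p[:,0]-37.5,p[:,1]-34.5); p=p[(rr>21)&(rr<30)]
e=cv2.fitEllipse(p); print(len(p),e); u,v=e[0][0]+236,e[0][1]+100
sk=onz(im,u,v,26); print('socket',u,v,sk)
# held weight extents
w=cv2.inRange(hsv,(8,60,25),(30,255,255)); w[:,:225]=0;w[:,345:]=0
for r in (200,210,220,225,230,235): i=np.flatnonzero(w[r]); print(r,i.min(),i.max())
T=rot(s['tool_rot']); 
# predicted silhouette of bulge circle r26 at dz below TCP
for dz in (4,8,14,28):
    a=np.linspace(0,2*np.pi,73); q=np.array([proj(im,s['position']+T.apply([26*np.cos(t),26*np.sin(t),dz])) for t in a]); print(dz,q[:,0].min(),q[:,0].max(),q[:,1].min())
d=T.inv().apply(sk-s['position']); print('tool delta',d)
```

```text
547 ((36.99983215332031, 34.90740966796875), (51.46358871459961, 53.075355529785156), 176.5119171142578)
socket 272.9998321533203 134.90740966796875 [504.27246026 213.88477078  26.        ]
200 238 307
210 239 309
220 239 316
225 239 319
230 239 321
235 239 323
4 238.8507772229001 325.5082295419202 207.7563006417591
8 239.74822166677131 324.64646272680574 206.24128310520152
14 241.02808678731066 323.4174782134287 204.08443509323686
28 243.7392458430539 320.8141002246094 199.5300592605247
tool delta [ 67.26402715 -10.33431451 173.44475296]
```

play_rows --steps '[{"tx":10,"ty":-2,"tz":0,"wx":0,"wy":0,"wz":0,"claw":-1},{"tx":20,"ty":-3,"tz":0,"wx":0,"wy":0,"wz":0,"claw":-1},{"tx":22,"ty":-3,"tz":8,"wx":0,"wy":0,"wz":0,"claw":-1},{"tx":14.5,"ty":-3,"tz":18,"wx":0,"wy":0,"wz":0,"claw":-1},{"tx":0,"ty":0,"tz":25,"wx":0,"wy":0,"wz":0,"claw":-1},{"tx":0,"ty":0,"tz":25,"wx":0,"wy":0,"wz":0,"claw":-1},{"tx":0,"ty":0,"tz":25,"wx":0,"wy":0,"wz":0,"claw":-1},{"tx":0,"ty":0,"tz":15,"wx":0,"wy":0,"wz":0,"claw":-1},{"tx":0,"ty":0,"tz":5,"wx":0,"wy":0,"wz":0,"claw":-1},{"tx":0,"ty":0,"tz":0,"wx":0,"wy":0,"wz":0,"claw":-1},{"tx":0,"ty":0,"tz":0,"wx":0,"wy":0,"wz":0,"claw":-1}]'

```text
time_s: 10.78
position: [505.9, 213.5, 79.6]
tool_rot: [0.001, 0.101, 0.995, 0.0]
ft_force: [0.0, -0.3, -4.0]
width: 20.9
grip_force: 30.0
```

```bash
cat > chk.py <<'E'
from h import *
im=get('wrist','chk.png'); s=telemetry.state(); print(s['position'],s['ft_force'])
f=im['frame']; hsv=cv2.cvtColor(f,cv2.COLOR_RGB2HSV); T=rot(s['tool_rot'])
o=cv2.inRange(hsv,(5,60,25),(32,255,255))
for r in range(150,240,8):
    i=np.flatnonzero(o[r,200:360])+200; 
    if len(i): print(r,i.min(),i.max(),f[r,i.min()+3:i.max():8].tolist()[:0])
# block front edge & centre axis: prediction from candidate socket
g=np.array([[f[r,c] for c in (282,)] for r in range(150,240,4)])[:,0]; print(g.tolist())
E
python3 chk.py
```

```text
[506.28526314 213.55895525  80.06894761] [-0.02138443 -0.0136853  -3.9207966 ]
174 231 333 []
182 227 337 []
190 227 336 []
198 228 336 []
206 228 336 []
214 229 335 []
222 229 335 []
230 230 334 []
238 230 334 []
[[189, 183, 171], [189, 183, 170], [189, 184, 171], [189, 183, 171], [190, 184, 171], [190, 185, 171], [59, 37, 22], [129, 78, 43], [93, 57, 30], [91, 55, 30], [95, 57, 31], [94, 57, 31], [87, 55, 31], [77, 61, 36], [90, 72, 42], [111, 89, 52], [123, 98, 57], [121, 96, 56], [122, 97, 57], [121, 97, 56], [122, 96, 56], [121, 97, 56], [117, 93, 54]]
```

```bash
cat > chk2.py <<'E'
from h import *
im=get('wrist'); s=telemetry.state(); print(s['position'],s['ft_force'][2])
f=im['frame']; hsv=cv2.cvtColor(f,cv2.COLOR_RGB2HSV); T=rot(s['tool_rot'])
b=cv2.inRange(hsv,(16,60,20),(32,255,255)); b=cv2.morphologyEx(b,cv2.MORPH_OPEN,np.ones((3,3)))
o=cv2.inRange(hsv,(5,60,20),(32,255,255))
c0=max(cv2.findContours(b[:240,200:360],0,1)[0],key=cv2.contourArea); x,y,w,h=cv2.boundingRect(c0); print('brass box',x+200,y,w,h)
for r in range(y+4,240,8):
    i=np.flatnonzero(b[r,200:360])+200; j=np.flatnonzero(o[r,200:360])+200; print(r,i.min(),i.max(),(i.min()+i.max())/2,'block',j.min(),j.max(),(j.min()+j.max())/2)
# block centre line at z=26 in tool frame
T_=lambda u,v,z:T.inv().apply(onz(im,u,v,z)-s['position'])
j=np.flatnonzero(o[190,200:360])+200; print('block mid tool',T_((j.min()+j.max())/2,190,26))
k=np.flatnonzero(o[150:200,250:310].mean(1)>128)[0]+150; print('front edge row',k,T_(280,float(k),26))
for dz in (8,14,20,28):
    a=np.linspace(0,2*np.pi,73); q=np.array([proj(im,s['position']+T.apply([26*np.cos(t),26*np.sin(t),dz])) for t in a]); print(dz,q.min(0),q[:,0].max())
E
python3 chk2.py
```

```text
[506.36700941 213.60515382  80.26943457] -4.114343250640408
brass box 241 199 85 41
203 265 301 283.0 block 228 335 281.5
211 255 311 283.0 block 228 335 281.5
219 248 317 282.5 block 229 334 281.5
227 245 320 282.5 block 229 334 281.5
235 242 324 283.0 block 230 334 282.0
block mid tool [27.78181193 -0.61787547 54.19739109]
front edge row 172 [40.96117017 -1.69562015 54.1620409 ]
8 [239.7134474  206.16397808] 324.6236257146265
14 [240.99472096 204.00984631] 323.3953138930976
20 [242.20243144 201.9834153 ] 322.2375258367342
28 [243.70882692 199.46127232] 320.7934013105231
```

play_rows --steps '[{"tx":0.5,"ty":-0.6,"tz":8,"wx":0,"wy":0,"wz":0,"claw":-1},{"tx":0,"ty":0,"tz":8,"wx":0,"wy":0,"wz":0,"claw":-1},{"tx":0,"ty":0,"tz":5,"wx":0,"wy":0,"wz":0,"claw":-1},{"tx":0,"ty":0,"tz":3,"wx":0,"wy":0,"wz":0,"claw":-1},{"tx":0,"ty":0,"tz":2,"wx":0,"wy":0,"wz":0,"claw":-1},{"tx":0,"ty":0,"tz":2,"wx":0,"wy":0,"wz":0,"claw":-1},{"tx":0,"ty":0,"tz":0,"wx":0,"wy":0,"wz":0,"claw":-1}]'

```text
time_s: 11.47
position: [504.6, 212.8, 50.4]
tool_rot: [-0.0, 0.101, 0.995, -0.0]
ft_force: [0.7, 0.0, -4.9]
width: 20.6
grip_force: 30.0
```

play_rows --steps '[{"tx":0,"ty":0,"tz":2,"wx":0,"wy":0,"wz":0,"claw":-1},{"tx":0,"ty":0,"tz":2,"wx":0,"wy":0,"wz":0,"claw":-1},{"tx":0,"ty":0,"tz":2,"wx":0,"wy":0,"wz":0,"claw":-1},{"tx":0,"ty":0,"tz":2,"wx":0,"wy":0,"wz":0,"claw":-1},{"tx":0,"ty":0,"tz":0,"wx":0,"wy":0,"wz":0,"claw":-1}]'

```text
time_s: 11.88
position: [504.4, 212.8, 42.4]
tool_rot: [-0.0, 0.101, 0.995, -0.0]
ft_force: [-0.5, 0.6, -4.3]
width: 20.8
grip_force: 30.0
```

play_rows --steps '[{"tx":0,"ty":0,"tz":1,"wx":0,"wy":0,"wz":0,"claw":-1},{"tx":0,"ty":0,"tz":1,"wx":0,"wy":0,"wz":0,"claw":-1},{"tx":0,"ty":0,"tz":0.5,"wx":0,"wy":0,"wz":0,"claw":-1},{"tx":0,"ty":0,"tz":0,"wx":0,"wy":0,"wz":0,"claw":-1}]'

```text
time_s: 12.22
position: [504.7, 212.8, 40.3]
tool_rot: [0.0, 0.101, 0.995, 0.0]
ft_force: [-0.3, -0.7, -5.2]
width: 20.9
grip_force: 30.0
```

play_rows --steps '[{"tx":0,"ty":0,"tz":0.7,"wx":0,"wy":0,"wz":0,"claw":-1},{"tx":0,"ty":0,"tz":0.7,"wx":0,"wy":0,"wz":0,"claw":-1},{"tx":0,"ty":0,"tz":0,"wx":0,"wy":0,"wz":0,"claw":-1}]'

```text
time_s: 12.47
position: [504.9, 212.8, 40.2]
tool_rot: [0.0, 0.101, 0.995, 0.0]
ft_force: [-4.4, -0.8, 5.9]
width: 20.9
grip_force: 30.0
```

Seated: +5.9 N at z 40.2, as computed. Release and rise.

play_rows --steps '[{"tx":0,"ty":0,"tz":-0.8,"wx":0,"wy":0,"wz":0,"claw":0.2},{"tx":0,"ty":0,"tz":0,"wx":0,"wy":0,"wz":0,"claw":0.2},{"tx":0,"ty":0,"tz":0,"wx":0,"wy":0,"wz":0,"claw":0.2},{"tx":0,"ty":0,"tz":0,"wx":0,"wy":0,"wz":0,"claw":0.2},{"tx":0,"ty":0,"tz":0,"wx":0,"wy":0,"wz":0,"claw":0.2},{"tx":0,"ty":0,"tz":0,"wx":0,"wy":0,"wz":0,"claw":0.2},{"tx":0,"ty":0,"tz":-10,"wx":0,"wy":0,"wz":0,"claw":0.2},{"tx":0,"ty":0,"tz":-30,"wx":0,"wy":0,"wz":0,"claw":0.2},{"tx":0,"ty":0,"tz":-40,"wx":0,"wy":0,"wz":0,"claw":0.2},{"tx":0,"ty":0,"tz":-40,"wx":0,"wy":0,"wz":0,"claw":0.2},{"tx":0,"ty":0,"tz":-40,"wx":0,"wy":0,"wz":0,"claw":0.2},{"tx":0,"ty":0,"tz":0,"wx":0,"wy":0,"wz":0,"claw":0.2}]'

```text
time_s: 13.47
position: [508.4, 214.0, 208.9]
tool_rot: [0.007, 0.101, 0.995, 0.003]
ft_force: [1.3, 1.8, 0.8]
width: 55.0
grip_force: 0.0
```

Run:
```python
from h import *
im=get('wrist','rel.png'); s=telemetry.state(); print(s['position'])
f=im['frame']; hsv=cv2.cvtColor(f,cv2.COLOR_RGB2HSV)
b=cv2.inRange(hsv,(16,80,20),(32,255,255)); b[:120]=0; b[240:]=0; b[:,:200]=0;b[:,360:]=0
b=cv2.morphologyEx(b,cv2.MORPH_OPEN,np.ones((5,5)))
for c in cv2.findContours(b,0,1)[0]:
    if cv2.contourArea(c)>200: (u,v),r=cv2.minEnclosingCircle(c); print(u,v,r,onz(im,u,v,34),cv2.boundingRect(c))
print(proj(im,(504.7,213,34)))
```

```text
[507.06196761 213.56233713 205.10386947]
280.5 236.0 16.77060890197754 [557.25461561 202.78916871  34.        ] (264, 222, 34, 18)
280.1000061035156 189.0 23.660400390625 [502.54522865 213.6595827   34.        ] (257, 166, 47, 47)
(np.float64(279.91528587573896), np.float64(190.96517415071233))
```

play_rows --steps '[{"tx":0,"ty":0,"tz":-10,"wx":0,"wy":0,"wz":-6.8,"claw":-0.3},{"tx":0,"ty":0,"tz":-10,"wx":0,"wy":0,"wz":-6.8,"claw":-0.3},{"tx":0,"ty":0,"tz":-5,"wx":0,"wy":0,"wz":-6.8,"claw":-0.3},{"tx":10.5,"ty":-36,"tz":0,"wx":0,"wy":0,"wz":0,"claw":-0.3},{"tx":10.5,"ty":-36,"tz":0,"wx":0,"wy":0,"wz":0,"claw":-0.3},{"tx":10.5,"ty":-36,"tz":0,"wx":0,"wy":0,"wz":0,"claw":-0.3},{"tx":10.5,"ty":-36,"tz":0,"wx":0,"wy":0,"wz":0,"claw":-0.3},{"tx":10.5,"ty":-36,"tz":0,"wx":0,"wy":0,"wz":0,"claw":-0.3},{"tx":10.5,"ty":-36,"tz":0,"wx":0,"wy":0,"wz":0,"claw":-0.3},{"tx":10.5,"ty":-36,"tz":0,"wx":0,"wy":0,"wz":0,"claw":-0.3},{"tx":10.5,"ty":-36,"tz":0,"wx":0,"wy":0,"wz":0,"claw":-0.3},{"tx":10.5,"ty":-36,"tz":0,"wx":0,"wy":0,"wz":0,"claw":-0.3}]'

```text
time_s: 14.52
position: [459.5, -123.2, 224.0]
tool_rot: [-0.001, -0.077, 0.997, 0.0]
ft_force: [1.1, 0.5, 0.7]
width: 32.0
grip_force: 0.0
```

play_rows --steps '[{"tx":10.5,"ty":-36,"tz":0,"wx":0,"wy":0,"wz":0,"claw":-0.3},{"tx":10.5,"ty":-36,"tz":0,"wx":0,"wy":0,"wz":0,"claw":-0.3},{"tx":0,"ty":0,"tz":0,"wx":0,"wy":0,"wz":0,"claw":-0.3},{"tx":0,"ty":0,"tz":0,"wx":0,"wy":0,"wz":0,"claw":-0.3},{"tx":0,"ty":0,"tz":0,"wx":0,"wy":0,"wz":0,"claw":-0.3}]'

```text
time_s: 14.93
position: [450.4, -195.5, 223.9]
tool_rot: [-0.001, -0.076, 0.997, 0.001]
ft_force: [0.2, 0.3, 0.1]
width: 32.3
grip_force: 0.0
```

```bash
cat > knob.py <<'E'
from h import *
im=get('wrist','kn.png'); s=telemetry.state(); print(s['position'],s['tool_rot'],s['width'])
f=im['frame']; T=rot(s['tool_rot'])
print('expect',proj(im,(414,-206,112)))
k=(f.max(2)<55).astype(np.uint8)*255; k[238:]=0
n,l,st,ce=cv2.connectedComponentsWithStats(k)
for i in range(1,n):
    if 40<st[i,4]<4000 and 100<ce[i][0]<450:
        p=onz(im,*ce[i],110); print(st[i].tolist(),ce[i].round(1),p.round(1),'tool',T.inv().apply(p-s['position']).round(1))
E
python3 knob.py
```

```text
[ 450.72076739 -195.03165618  224.18551787] [-4.52074207e-04 -7.68060739e-02  9.97045738e-01  6.46642346e-04] 31.975552111622964
expect (np.float64(276.6461393222197), np.float64(168.2356514807374))
[148, 0, 10, 8, 61] [153.1   3.6] [ 298.6 -324.2  110. ] tool [ 170.  -104.5  114.2]
[101, 60, 56, 81, 1913] [132.8 106.3] [ 380.2 -337.6  110. ] tool [  91.4 -130.2  114.1]
[269, 155, 14, 15, 159] [275.5 162.1] [ 408.9 -207.8  110. ] tool [ 43.2  -6.4 114.2]
[87, 170, 26, 49, 213] [101. 200.] [ 468.4 -364.   110. ] tool [   8.3 -169.8  114. ]
[318, 189, 123, 16, 812] [368.5 197.2] [ 427.8 -117.2  110. ] tool [ 10.7  80.2 114.3]
[180, 190, 127, 15, 753] [240.9 199.9] [ 448.4 -234.8  110. ] tool [  8.3 -39.1 114.1]
[233, 190, 53, 6, 280] [259.  192.2] [ 438.6 -219.   110. ] tool [ 15.6 -21.9 114.2]
```

play_rows --steps '[{"tx":22,"ty":-3.4,"tz":15,"wx":0,"wy":0,"wz":0,"claw":-0.3},{"tx":20,"ty":-3,"tz":25,"wx":0,"wy":0,"wz":0,"claw":-0.3},{"tx":0,"ty":0,"tz":25,"wx":0,"wy":0,"wz":0,"claw":-0.3},{"tx":0,"ty":0,"tz":22,"wx":0,"wy":0,"wz":0,"claw":-0.3},{"tx":0,"ty":0,"tz":12,"wx":0,"wy":0,"wz":0,"claw":-0.3},{"tx":0,"ty":0,"tz":5,"wx":0,"wy":0,"wz":0,"claw":-0.3},{"tx":0,"ty":0,"tz":0,"wx":0,"wy":0,"wz":0,"claw":-0.3},{"tx":0,"ty":0,"tz":0,"wx":0,"wy":0,"wz":0,"claw":-0.3}]'

```text
time_s: 15.65
position: [411.0, -208.2, 121.2]
tool_rot: [0.0, -0.077, 0.997, -0.0]
ft_force: [-0.4, 0.2, 0.4]
width: 32.1
grip_force: 0.0
```

```bash
python3 knob.py
```

```text
[ 411.17278983 -208.62019114  121.56147154] [ 6.21156783e-04 -7.71098540e-02  9.97022306e-01 -4.52890292e-04] 32.28977866636021
expect (np.float64(284.62325001344163), np.float64(251.43944099506743))
[132, 0, 16, 19, 189] [140.3   9. ] [ 293.9 -300.9  110. ] tool [130.1 -73.1  11.5]
[273, 226, 20, 12, 185] [282.6 232.4] [ 402.7 -209.   110. ] tool [ 8.5  0.9 11.6]
```

play_rows --steps '[{"tx":3,"ty":0,"tz":10,"wx":0,"wy":0,"wz":0,"claw":-0.3},{"tx":0,"ty":0,"tz":14,"wx":0,"wy":0,"wz":0,"claw":-0.3},{"tx":0,"ty":0,"tz":9,"wx":0,"wy":0,"wz":0,"claw":-0.3},{"tx":0,"ty":0,"tz":4,"wx":0,"wy":0,"wz":0,"claw":-0.3},{"tx":0,"ty":0,"tz":0,"wx":0,"wy":0,"wz":0,"claw":-0.3},{"tx":0,"ty":0,"tz":0,"wx":0,"wy":0,"wz":0,"claw":-1},{"tx":0,"ty":0,"tz":0,"wx":0,"wy":0,"wz":0,"claw":-1},{"tx":0,"ty":0,"tz":0,"wx":0,"wy":0,"wz":0,"claw":-1},{"tx":0,"ty":0,"tz":0,"wx":0,"wy":0,"wz":0,"claw":-1},{"tx":0,"ty":0,"tz":0,"wx":0,"wy":0,"wz":0,"claw":-1}]' --grip_force 15

```text
time_s: 16.53
position: [407.8, -209.4, 84.2]
tool_rot: [0.0, -0.076, 0.997, -0.0]
ft_force: [-1.5, 1.3, 2.0]
width: 13.4
grip_force: 15.0
```

Knob gripped (width 13.4). Drawing the bolt.

play_rows --steps '[{"tx":0,"ty":-2,"tz":0,"wx":0,"wy":0,"wz":0,"claw":-1},{"tx":0,"ty":-4,"tz":0,"wx":0,"wy":0,"wz":0,"claw":-1},{"tx":0,"ty":-5,"tz":0,"wx":0,"wy":0,"wz":0,"claw":-1},{"tx":0,"ty":-5,"tz":0,"wx":0,"wy":0,"wz":0,"claw":-1},{"tx":0,"ty":-5,"tz":0,"wx":0,"wy":0,"wz":0,"claw":-1},{"tx":0,"ty":-4,"tz":0,"wx":0,"wy":0,"wz":0,"claw":-1},{"tx":0,"ty":-3,"tz":0,"wx":0,"wy":0,"wz":0,"claw":-1},{"tx":0,"ty":-1,"tz":0,"wx":0,"wy":0,"wz":0,"claw":-1},{"tx":0,"ty":0,"tz":0,"wx":0,"wy":0,"wz":0,"claw":-1},{"tx":0,"ty":0,"tz":0,"wx":0,"wy":0,"wz":0,"claw":-1}]'

```text
time_s: 17.37
position: [412.3, -238.9, 84.1]
tool_rot: [0.0, -0.076, 0.997, -0.001]
ft_force: [0.1, 0.3, 4.5]
width: 13.2
grip_force: 15.0
```

play_rows --steps '[{"tx":0,"ty":-1,"tz":0,"wx":0,"wy":0,"wz":0,"claw":-1},{"tx":0,"ty":-1,"tz":0,"wx":0,"wy":0,"wz":0,"claw":-1},{"tx":0,"ty":-1,"tz":0,"wx":0,"wy":0,"wz":0,"claw":-1},{"tx":0,"ty":0,"tz":0,"wx":0,"wy":0,"wz":0,"claw":-1}]'

```text
time_s: 17.7
position: [412.7, -241.6, 84.1]
tool_rot: [0.0, -0.076, 0.997, -0.0]
ft_force: [0.8, 1.1, 5.8]
width: 13.3
grip_force: 15.0
```

play_rows --steps '[{"tx":0,"ty":-1,"tz":0,"wx":0,"wy":0,"wz":0,"claw":-1},{"tx":0,"ty":-1,"tz":0,"wx":0,"wy":0,"wz":0,"claw":-1},{"tx":0,"ty":-1,"tz":0,"wx":0,"wy":0,"wz":0,"claw":-1},{"tx":0,"ty":0,"tz":0,"wx":0,"wy":0,"wz":0,"claw":-1}]'

```text
time_s: 18.03
position: [412.9, -243.4, 84.0]
tool_rot: [0.0, -0.076, 0.997, 0.001]
ft_force: [0.2, 6.3, 7.8]
width: 13.2
grip_force: 15.0
```

play_rows --steps '[{"tx":0,"ty":0.8,"tz":0,"wx":0,"wy":0,"wz":0,"claw":0},{"tx":0,"ty":0,"tz":0,"wx":0,"wy":0,"wz":0,"claw":0},{"tx":0,"ty":0,"tz":0,"wx":0,"wy":0,"wz":0,"claw":0},{"tx":0,"ty":0,"tz":0,"wx":0,"wy":0,"wz":0,"claw":0},{"tx":0,"ty":0,"tz":-10,"wx":0,"wy":0,"wz":0,"claw":0},{"tx":0,"ty":0,"tz":-25,"wx":0,"wy":0,"wz":0,"claw":0},{"tx":0,"ty":0,"tz":-35,"wx":0,"wy":0,"wz":0,"claw":0},{"tx":0,"ty":0,"tz":-35,"wx":0,"wy":0,"wz":0,"claw":0},{"tx":0,"ty":0,"tz":-35,"wx":0,"wy":0,"wz":0,"claw":0},{"tx":0,"ty":0,"tz":0,"wx":0,"wy":0,"wz":0,"claw":0}]'

```text
time_s: 18.87
position: [415.2, -245.4, 230.2]
tool_rot: [0.004, -0.076, 0.997, -0.004]
ft_force: [1.4, -0.6, -0.0]
width: 45.5
grip_force: 0.0
```

```bash
python3 knob.py; python3 -c "
from h import *
s=telemetry.state();print(s['joint_positions'])"
```

```text
[ 414.18961961 -244.58933453  227.07820381] [ 0.00278425 -0.07647295  0.99706393 -0.00276788] 45.997046368568896
expect (np.float64(324.1814185045317), np.float64(211.1302099724621))
[159, 0, 21, 44, 275] [170.4  26.6] [ 277.7 -362.6  110. ] tool [153.5 -95.1 116.9]
[324, 0, 7, 34, 46] [326.7  16.2] [ 250.4 -234.6  110. ] tool [161.   35.6 116. ]
[161, 108, 38, 68, 869] [184.7 139.6] [ 368.  -343.9  110. ] tool [ 61.4 -90.4 117.3]
[281, 197, 13, 15, 158] [286.7 203.6] [ 412.7 -242.5  110. ] tool [  1.7   3.  117.1]
[137, 205, 13, 30, 54] [145.8 219. ] [ 449.2 -375.9  110. ] tool [ -14.  -134.4  118. ]
[359, 219, 103, 19, 1009] [403.  227.5] [ 418.7 -126.7  110. ] tool [-21.8 116.5 116.5]
[339, 220, 9, 18, 91] [341.8 229.5] [ 430.  -185.2  110. ] tool [-24.1  56.9 116.9]
[236, 227, 29, 11, 289] [251.1 232.2] [ 446.6 -272.6  110. ] tool [-27.1 -31.9 117.4]
[276, 227, 50, 3, 112] [300.6 227.7] [ 434.4 -225.3  110. ] tool [-22.3  16.6 117.1]
[-6.92857545e-01  2.44366446e-01  1.62044664e+00 -1.07269026e-04
  1.26892828e+00 -2.41671893e+00]
```

play_rows --steps '[{"tx":0,"ty":0,"tz":0,"wx":0,"wy":0,"wz":6.5,"claw":0},{"tx":0,"ty":0,"tz":0,"wx":0,"wy":0,"wz":7,"claw":0},{"tx":0,"ty":0,"tz":0,"wx":0,"wy":0,"wz":7,"claw":0},{"tx":0,"ty":0,"tz":0,"wx":0,"wy":0,"wz":7,"claw":0},{"tx":0,"ty":0,"tz":0,"wx":0,"wy":0,"wz":7,"claw":0},{"tx":0,"ty":0,"tz":0,"wx":0,"wy":0,"wz":7,"claw":0},{"tx":0,"ty":0,"tz":0,"wx":0,"wy":0,"wz":7,"claw":0},{"tx":0,"ty":0,"tz":0,"wx":0,"wy":0,"wz":7,"claw":0},{"tx":0,"ty":0,"tz":0,"wx":0,"wy":0,"wz":7,"claw":0},{"tx":0,"ty":0,"tz":0,"wx":0,"wy":0,"wz":7,"claw":0},{"tx":0,"ty":0,"tz":0,"wx":0,"wy":0,"wz":7,"claw":0},{"tx":0,"ty":0,"tz":0,"wx":0,"wy":0,"wz":7,"claw":0}]'

```text
time_s: 19.92
position: [412.1, -242.9, 222.2]
tool_rot: [-0.001, 0.609, 0.793, 0.0]
ft_force: [-0.2, 0.1, 0.1]
width: 46.0
grip_force: 0.0
```

play_rows --steps '[{"tx":0,"ty":0,"tz":0,"wx":0,"wy":0,"wz":6.5,"claw":0},{"tx":25,"ty":28,"tz":0,"wx":0,"wy":0,"wz":0,"claw":0},{"tx":25,"ty":28,"tz":0,"wx":0,"wy":0,"wz":0,"claw":0},{"tx":24,"ty":28,"tz":0,"wx":0,"wy":0,"wz":0,"claw":0},{"tx":0,"ty":0,"tz":0,"wx":0,"wy":0,"wz":0,"claw":0},{"tx":0,"ty":0,"tz":0,"wx":0,"wy":0,"wz":0,"claw":0},{"tx":0,"ty":0,"tz":0,"wx":0,"wy":0,"wz":0,"claw":0}]'

```text
time_s: 20.5
position: [483.8, -157.1, 222.6]
tool_rot: [-0.001, 0.651, 0.759, -0.0]
ft_force: [-0.6, 0.4, -0.2]
width: 46.0
grip_force: 0.0
```

Run:
```python
from h import *
im=get('wrist','ha.png'); s=telemetry.state(); print(s['position'],s['tool_rot'],s['joint_positions'].round(2))
f=im['frame']; T=rot(s['tool_rot']); print('expect',proj(im,(486,-158,157)))
k=(f.max(2)<40).astype(np.uint8)*255; k[238:]=0
n,l,st,ce=cv2.connectedComponentsWithStats(k)
for i in range(1,n):
    if 100<st[i,4] and 100<ce[i][0]<450:
        p=onz(im,*ce[i],157); print(st[i].tolist(),ce[i].round(1),p.round(1),'tool',T.inv().apply(p-s['position']).round(1))
for r in range(90,238,12):
    i=np.flatnonzero(k[r,230:330])+230
    if len(i): print(r,i.min(),i.max(),T.inv().apply(onz(im,(i.min()+i.max())/2,r,157)-s['position']).round(1))
```

```text
[ 483.61137208 -157.6390338   222.81257983] [-8.17318225e-04  6.51118626e-01  7.58975427e-01 -4.09504390e-04] [-0.47  0.3   1.55 -0.    1.29 -0.62]
expect (np.float64(286.3174364788512), np.float64(223.65453015514527))
[279, 148, 12, 90, 1028] [284.4 193.6] [ 480.8 -134.4  157. ] tool [23.4  0.9 65.8]
150 281 288 [56.5  0.8 65.9]
162 279 290 [47.6  0.8 65.8]
174 279 290 [38.5  0.9 65.8]
186 279 290 [29.3  0.9 65.8]
198 279 290 [19.9  0.9 65.8]
210 279 290 [10.4  0.9 65.8]
222 279 290 [ 0.6  1.  65.8]
234 279 289 [-9.4  0.6 65.8]
```

play_rows --steps '[{"tx":3,"ty":0.9,"tz":20,"wx":0,"wy":0,"wz":0,"claw":0},{"tx":0,"ty":0,"tz":25,"wx":0,"wy":0,"wz":0,"claw":0},{"tx":0,"ty":0,"tz":25,"wx":0,"wy":0,"wz":0,"claw":0},{"tx":0,"ty":0,"tz":16,"wx":0,"wy":0,"wz":0,"claw":0},{"tx":0,"ty":0,"tz":8,"wx":0,"wy":0,"wz":0,"claw":0},{"tx":0,"ty":0,"tz":0,"wx":0,"wy":0,"wz":0,"claw":0},{"tx":0,"ty":0,"tz":0,"wx":0,"wy":0,"wz":0,"claw":0},{"tx":0,"ty":0,"tz":0,"wx":0,"wy":0,"wz":0,"claw":-1},{"tx":0,"ty":0,"tz":0,"wx":0,"wy":0,"wz":0,"claw":-1},{"tx":0,"ty":0,"tz":0,"wx":0,"wy":0,"wz":0,"claw":-1}]' --grip_force 30

```text
time_s: 21.38
position: [485.3, -154.4, 130.7]
tool_rot: [0.001, 0.651, 0.759, 0.0]
ft_force: [0.4, -1.2, -1.0]
width: 30.7
grip_force: 0.0
```

play_rows --steps '[{"tx":0,"ty":0,"tz":0,"wx":0,"wy":0,"wz":0,"claw":-1},{"tx":0,"ty":0,"tz":0,"wx":0,"wy":0,"wz":0,"claw":-1},{"tx":0,"ty":0,"tz":0,"wx":0,"wy":0,"wz":0,"claw":-1},{"tx":0,"ty":0,"tz":0,"wx":0,"wy":0,"wz":0,"claw":-1},{"tx":0,"ty":0,"tz":0,"wx":0,"wy":0,"wz":0,"claw":-1}]'

```text
time_s: 21.8
position: [484.4, -154.1, 129.9]
tool_rot: [-0.0, 0.651, 0.759, -0.0]
ft_force: [-3.7, -0.1, 3.9]
width: 9.0
grip_force: 30.0
```

Bar gripped (width 9.0). Computing the arc for the lid.

Run:
```python
import numpy as np
N=24; k=.6; L=27
th=.785*(1-np.cos(np.linspace(0,np.pi,N+1)))/2
def tcp(t):
    c,s=np.cos(t),np.sin(t); a=k*t
    return np.array([-160*c+57*s+L*np.sin(a), 57*c+160*s-L*np.cos(a)]),a
p,a=tcp(0); P=p.copy();A=a
for i in range(1,N+1):
    q,b=tcp(th[i]); d=q-P
    ty=round(d@[np.cos(A),np.sin(A)],1); tz=round(d@[np.sin(A),-np.cos(A)],1); w=round(np.degrees(A-b),1)
    P=P+ty*np.array([np.cos(A),np.sin(A)])+tz*np.array([np.sin(A),-np.cos(A)]); A-=np.radians(w)
    print(ty,tz,w)
print(P-p,q-p,np.degrees(A))
```

```text
0.2 -0.5 -0.1
0.8 -1.6 -0.4
1.3 -2.6 -0.5
1.9 -3.6 -0.8
2.5 -4.4 -1.0
3.2 -5.1 -1.2
4.1 -5.6 -1.3
4.8 -5.9 -1.4
5.7 -6.1 -1.6
6.4 -6.1 -1.7
7.1 -5.7 -1.7
7.8 -5.4 -1.8
8.1 -4.7 -1.8
8.3 -4.1 -1.7
8.4 -3.3 -1.7
8.1 -2.6 -1.5
7.7 -1.9 -1.5
7.1 -1.3 -1.3
6.2 -0.8 -1.2
5.3 -0.4 -1.0
4.2 -0.2 -0.8
3.1 -0.0 -0.5
1.8 -0.0 -0.4
0.7 -0.0 -0.1
[99.39754863 99.3583045 ] [99.35890819 99.3530565 ] 26.999999999999996
```

play_rows --steps '[{"tx":0,"ty":0.2,"tz":-0.5,"wx":-0.1,"wy":0,"wz":0,"claw":-1},{"tx":0,"ty":0.8,"tz":-1.6,"wx":-0.4,"wy":0,"wz":0,"claw":-1},{"tx":0,"ty":1.3,"tz":-2.6,"wx":-0.5,"wy":0,"wz":0,"claw":-1},{"tx":0,"ty":1.9,"tz":-3.6,"wx":-0.8,"wy":0,"wz":0,"claw":-1},{"tx":0,"ty":2.5,"tz":-4.4,"wx":-1.0,"wy":0,"wz":0,"claw":-1},{"tx":0,"ty":3.2,"tz":-5.1,"wx":-1.2,"wy":0,"wz":0,"claw":-1}]'

```text
time_s: 22.3
position: [493.0, -152.7, 147.1]
tool_rot: [0.022, 0.651, 0.759, 0.026]
ft_force: [-5.8, -3.5, -3.1]
width: 9.1
grip_force: 30.0
```

play_rows --steps '[{"tx":0,"ty":4.1,"tz":-5.6,"wx":-1.3,"wy":0,"wz":0,"claw":-1},{"tx":0,"ty":4.8,"tz":-5.9,"wx":-1.4,"wy":0,"wz":0,"claw":-1},{"tx":0,"ty":5.7,"tz":-6.1,"wx":-1.6,"wy":0,"wz":0,"claw":-1},{"tx":0,"ty":6.4,"tz":-6.1,"wx":-1.7,"wy":0,"wz":0,"claw":-1},{"tx":0,"ty":7.1,"tz":-5.7,"wx":-1.7,"wy":0,"wz":0,"claw":-1},{"tx":0,"ty":7.8,"tz":-5.4,"wx":-1.8,"wy":0,"wz":0,"claw":-1}]'

```text
time_s: 22.8
position: [521.5, -148.3, 187.4]
tool_rot: [0.075, 0.646, 0.754, 0.087]
ft_force: [-21.1, -3.7, 11.0]
width: 8.8
grip_force: 30.0
```

play_rows --steps '[{"tx":0,"ty":8.1,"tz":-4.7,"wx":-1.8,"wy":0,"wz":0,"claw":-1},{"tx":0,"ty":8.3,"tz":-4.1,"wx":-1.7,"wy":0,"wz":0,"claw":-1},{"tx":0,"ty":8.4,"tz":-3.3,"wx":-1.7,"wy":0,"wz":0,"claw":-1},{"tx":0,"ty":8.1,"tz":-2.6,"wx":-1.5,"wy":0,"wz":0,"claw":-1},{"tx":0,"ty":7.7,"tz":-1.9,"wx":-1.5,"wy":0,"wz":0,"claw":-1},{"tx":0,"ty":7.1,"tz":-1.3,"wx":-1.3,"wy":0,"wz":0,"claw":-1}]'

```text
time_s: 23.3
position: [564.2, -141.8, 219.7]
tool_rot: [0.13, 0.638, 0.744, 0.152]
ft_force: [-5.2, -2.1, 1.4]
width: 8.9
grip_force: 30.0
```

Forces are moderate. Finishing the arc.

play_rows --steps '[{"tx":0,"ty":6.2,"tz":-0.8,"wx":-1.2,"wy":0,"wz":0,"claw":-1},{"tx":0,"ty":5.3,"tz":-0.4,"wx":-1.0,"wy":0,"wz":0,"claw":-1},{"tx":0,"ty":4.2,"tz":-0.2,"wx":-0.8,"wy":0,"wz":0,"claw":-1},{"tx":0,"ty":3.1,"tz":0,"wx":-0.5,"wy":0,"wz":0,"claw":-1},{"tx":0,"ty":1.8,"tz":0,"wx":-0.4,"wy":0,"wz":0,"claw":-1},{"tx":0,"ty":0.7,"tz":0,"wx":-0.1,"wy":0,"wz":0,"claw":-1},{"tx":0,"ty":0,"tz":0,"wx":0,"wy":0,"wz":0,"claw":-1},{"tx":0,"ty":0,"tz":0,"wx":0,"wy":0,"wz":0,"claw":-1},{"tx":0,"ty":0,"tz":0,"wx":0,"wy":0,"wz":0,"claw":-1},{"tx":0,"ty":0,"tz":0,"wx":0,"wy":0,"wz":0,"claw":-1}]'

```text
time_s: 24.13
position: [583.1, -139.0, 229.5]
tool_rot: [0.152, 0.633, 0.738, 0.177]
ft_force: [-5.3, -2.4, 2.8]
width: 8.8
grip_force: 30.0
```

Run:
```python
from h import *
s=telemetry.state(); T=rot(s['tool_rot']); print(s['position'],s['ft_force'],s['dq'].round(4),s['width'])
bar=s['position']+T.apply([0,0,-27]); print('bar',bar)
y=np.radians(8.9); ex=np.array([np.cos(y),np.sin(y),0])
# bar start and hinge from it
b0=np.array([485.0,-154.3,157]); h=b0+160*ex; h[2]=100
d=bar-h; print('lid deg',180-np.degrees(np.arctan2(d[2],d@ex))-np.degrees(np.arctan2(57,160)), 'r',np.hypot(d[2],d@ex))
# brass in the block, scene + top view
d0=__import__('pickle').load(open('d.pkl','rb'))
t=get('top','tf.png'); S=get('scene','sf.png')
for n,im in(('top',t),('scene',S)):
    print(n,'socket centre px',proj(im,(504,213,30)))
hsv=cv2.cvtColor(t['frame'],cv2.COLOR_RGB2HSV); g=cv2.inRange(hsv,(60,80,30),(90,255,255)); g[:170]=0;g[275:]=0;g[:,:280]=0;g[:,400:]=0
print('green px',(g>0).sum())
b=cv2.inRange(cv2.cvtColor(t['frame'],cv2.COLOR_RGB2HSV),(16,80,60),(32,255,255)); b[:175]=0;b[255:]=0;b[:,:195]=0;b[:,250:]=0
for c in cv2.findContours(b,0,1)[0]:
    if cv2.contourArea(c)>15: print('brass',cv2.minEnclosingCircle(c))
```

```text
[ 583.10277652 -138.98299083  229.46373412] [-5.29047632 -2.35293394  2.83003438] [-0.0005 -0.0001 -0.0004  0.0001 -0.0004 -0.0003] 8.84543061485527
bar [ 570.97276118 -140.84776189  253.51337771]
lid deg 44.96486973659948 r 169.97825467480837
top socket centre px (np.float64(215.42338277137054), np.float64(237.5468249413552))
scene socket centre px (np.float64(338.4429368964199), np.float64(264.20125930426485))
green px 3467
brass ((216.14285278320312, 236.7142791748047), 8.950079917907715)
brass ((220.0, 217.5), 7.159010887145996)
brass ((223.31817626953125, 201.13636779785156), 5.79444694519043)
brass ((226.08489990234375, 187.40565490722656), 4.595226287841797)
```

```bash
python3 -c "
from bench import ticket
print(ticket.close_job())"
```

```text
the job is handed in; nothing more can be done
None
```

The job is handed in, though I got no verdict back: the brass weight stands released in its socket, the bolt is drawn about 35 mm to its stop, and the arm is holding the lid still at about 45° by my pose calculation.

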